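# Push the pink box under the spring flap of its bay

## Robot

A 6-joint arm with a two-finger parallel gripper is mounted at the origin on a cart in front of the work surface, level with it; the furniture and walls round the work are solid. World frame = base frame: x ahead of the robot, y to its left, z up, the work surface at z = 0. Lengths are in m, angles in degrees, forces in N, time in s.
With the tool pointing down it reaches from about 0.35 to 0.975 m from the base axis. Payload 4.9 kg.
Tool frame: the origin (TCP) lies on the centre line of the jaws, within the pads' length; the fingertips stand ctrl.finger_overhang ahead of it and the grasp point (between the pads) lies 3 mm ahead of it (ctrl.finger_overhang is the distance from the TCP to the fingertips, in m); y points along the fingers, x is the direction in which the jaws open and shut, and the axes are right-handed (so a half turn about y gives the same grasp; the last joint's range is limited). The gripper opens to 85 mm and grips with 20 to 120 N. Pads are 22 mm wide; open, the fingers measure 114 mm over their backs; the gripper's body (76 mm by 85 mm) begins 54 mm behind the grasp point. The pads swing forward as they close: fully open they stand 13 mm farther back than shut.
Start: joints at [-76.891, 3.019, 92.412, -0, 84.569, -6.818], TCP at [0.213, -0.588, 0.232] pointing down, gripper open.
Joint ranges: [-172.51, 172.51], [-57.92, 126.97], [3.15, 148.05], [-58.71, 238.71], [5.1, 150.11], [-179.66, 179.66]. Speed limits (degrees/s): [147.25, 147.25, 180, 180, 180, 180].

## Interface

Orientations are given as [roll, pitch, yaw] about the fixed x, y, z axes, in that order (R = Rz(yaw) Ry(pitch) Rx(roll)).
In Python, from rig import ctrl gives the robot as it stands.
- The arm moves only by the shell command python3 -m handwheel 'ROWS' [FORCE]. ROWS is a JSON object of lists of equal length, an entry for each row: "delta_pos": the shift along the world's x, y, z in m, a list of three; "twist": the turn, a rotation vector about the world's x, y, z in rad, a list of three; "claw": the finger opening in m, from 0 to 0.0854. In form: {"delta_pos": [[dx, dy, dz], ...], "twist": [[ax, ay, az], ...], "claw": [claw, ...]}. A call has 1 to 5 rows; each row shifts and turns the commanded pose from where the row before left it; what a row does not reach is not made up. A row lasts 1/10 s, in which the tool goes at most 50 mm and 8.59 degrees, less where a joint would pass 70% of its speed; a pose out of reach is approached as far as the arm can. A call is refused whole if a number of a shift passes 0.05 or a number of a turn 0.15, either way. A call with a gripper value outside its range is refused whole. The fingers move at their own pace and stop on an object; FORCE is the grip in N (left out, the last holds). Time passes only in rows, so rows that do not move let the fingers close. It gives the time, the measured TCP pose, the force and the opening at its end, in the units of the state.
- ctrl.read_state(): the state, without advancing time (a new reading comes with each control period).
- ctrl.snapshot(name): name is "scene" or "top" or "wrist"; returns (picture, depth): 420x560x3 uint8, red, green, blue; 420x560 float32, m along the optical axis (not along the pixel's ray), 0 where there is no reading.
- ctrl.camera_info(name): a dict with "mtx" (3x3 intrinsics, pixels), "distortion" ([k1, k2, p1, p2, k3] as OpenCV has them; the pictures are not rectified), "extrinsics" (4x4, takes a point from camera to world coordinates). Camera axes: x right, y up, looking along -z (the intrinsics and any distortion apply to the point x, -y, -z); pixel columns grow to the right and rows downward; lengths in m; the calibration is good to about 2 mm. A picture is of the moment at which its call begins: read the wrist's pose just before it. camera_info takes no time and is no camera call; for the wrist camera it gives the pose at the moment of the call.
- ctrl.sign_off(): hands the job in, once; it reports no verdict.
The state is a dict: "time_s": time; "q": joint angles; "joint_vel": joint speeds; "effort": joint torques, N m; "eef_pos": TCP position; "orientation": TCP orientation; "wrist_force": force on the tool from outside, world axes, zero at the start; "wrist_torque": the same for the moment, N m; "width": finger opening in m.
Only numpy, scipy, OpenCV 4.12 (cv2) and the standard library are available. Lean on these libraries where they do the work, as an engineer would, in place of code of your own. Each camera call takes 0.05 s, during which the arm holds its last target.

## Task

Put the pink box away in the grey bay on the bench. With one fingertip press the yellow pedal plate with the black top down and keep it down so that the spring-closed flap stands open, while the other fingertip pushes the box in under the flap all the way to the back stop; then let go so that the flap closes behind the box. Only push the box: do not lift it or tip it, and leave the other things on the bench where they are.

Things in the scene. Friction and masses are not known exactly. Their poses are not given: they have to be found in the camera images.
- bay: Grey sheet-metal bay fixed to the bench, aluminium floor plate 4 mm thick. Origin: bench top, 2 mm left of mid-channel, plane of the flap lip's front face. +x = the way the box is pushed in, +y left, z up. Channel y -55 to +51 mm. Left wall x -132 to 86, 38 mm high. Right guide from x = -20 on, 22 mm high, flared outward to y -76 at x -75. Plate x -136 to 87, y -82 to 60.
- pink_box: Closed pink box, 66 mm along its own x, 96 mm along its y, 36 mm high, under 0.5 kg, loose. Origin: centre of its underside. It starts upright on the bay's floor plate (z = 4 mm) in front of the flap, its 96 mm side across the channel, its x along the bay's x to 0.06 rad, its centre at bay x = -43 to -62 mm.
- flap (a joint): Opening angle of the yellow flap, rad: 0 closed, hard stop at 0.75 open. A spring closes it; it must be held. Its lip clears the box from 0.40 on. Hinge along the bay's x on top of the left wall (bay y 54, z 44 mm). Opening lifts its free right edge to z = 74 mm; it never reaches below bay y = 14 mm, so a finger wholly at y under 14 mm passes beside it.
- flap_lip (a point): Middle of the lower edge of the flap's lip; moves with the flap. Closed: the flap panel lies level at z = 44 mm over bay x 0 to 60, y 16 to 52 mm, and the lip (x 0 to 4, y 16 to 30 mm) hangs from its front edge down to z = 32 mm, where it blocks the box.
- pedal_top (a point): Middle of the top face (bay x -50 mm) of the yellow pedal plate with a smooth black top, rigid with the flap, outside the left wall. Plate 160 x 34 mm, bay x -130 to +30 mm. Flap closed: slopes from bay y 69, z 33 mm (inner edge) up to y 99, z 48 mm. At 0.45 rad: level, top at z = 28 mm, y 62 to 96 mm; at 0.75 about 21 mm high under a finger at y = 76. Takes 2 to 8 N, least from y = 76 outward; fingers slide along it.
- bay_home (a point): Point on the bay's floor (bay x 47, y 0, z 4 mm) where the box's origin is when fully home. The back stop's inner face is at bay x = 80 mm, 40 mm high, so the box's near face is then at bay x = 14 mm, 10 mm behind the lip.
- flat_tin: Bystander: round tin with red lid, 65 mm across, 24 mm high, loose, left of the bay. Origin under its centre.
- wood_block: Bystander: wooden block 45x90x40 mm, loose, at the left near the robot. Origin under its centre.
- copper_spool: Bystander: spool of copper wire, 48 mm across, 30 mm high, loose, right of the bay. Origin under its centre.
There are look-alikes about, which are no part of the job. What is shaped like the pink_box but turquoise is not meant.

How it is judged (in metres and radians):
On the way, in this order (a step that is already met when the one before it is completed fails the run):
1. a finger holds the pedal down and the flap open, the box still in front of it (value of joint flap above 0.38 rad and contact force between the fingers and flap above 0.3 N and x of pink_box in the frame of bay below -0.02 m), for 0.2 s.
2. with the pedal still held down by a finger, another finger pushes the box under the open flap (value of joint flap above 0.35 rad and contact force between the fingers and flap above 0.2 N and contact force between the fingers and pink_box above 0.05 N and x of pink_box in the frame of bay above 0 m).
At the end, for the whole second after the job is handed in: The box lies flat on the bay floor within 5 mm of the back stop, at rest, and the flap is closed (under 0.06 rad) behind it (x of pink_box in the frame of bay between 0.042 and 0.052 m and horizontal distance between pink_box and bay_home below 0.012 m and z of pink_box in the frame of bay below 0.008 m and angle between pink_box's own z axis and vertical below 0.06 rad and value of joint flap below 0.06 rad and linear speed of pink_box below 0.01 m/s); the robot touches nothing.
It fails at once if the box is lifted or tipped (z of pink_box in the frame of bay above 0.014 m or angle between pink_box's own z axis and vertical above 0.2 rad).
It fails at once if a loose bystander is moved by more than 20 mm (distance of any of flat_tin, wood_block, copper_spool from where it was at the start of the episode above 0.02 m).
It also fails if it takes over 45 s, if anything falls off the work surface, if the arm or the gripper's body presses on something with over 40 N, if the wrist force passes 120 N, or if a joint passes its speed limit or range.

## Working session

There is one attempt and no reset: what is moved stays moved. The work goes in short steps, Python scripts to look and compute and a shell command to move; the robot and the scene stay as the last step left them, time stands still between calls to the robot, and variables do not carry over. Pictures are saved under pics/ and viewed, and the job is handed in when it is done.

```bash
mkdir -p pics; ls
python3 - <<'E'
from rig import ctrl
import cv2,numpy as np
print(ctrl.read_state(), ctrl.finger_overhang)
for n in ["scene","top"]:
    im,d=ctrl.snapshot(n); cv2.imwrite(f"pics/{n}0.png",im[:,:,::-1]); np.savez(f"{n}0.npz",im=im,d=d)
    print(n,ctrl.camera_info(n))
E
```

```text
pics
{'time_s': 0.0, 'q': array([-7.68914758e+01,  3.05826838e+00,  9.24928886e+01, -1.19600108e-03,
        8.45672181e+01, -6.81944237e+00]), 'joint_vel': array([ 0.04452994, -0.02180458,  0.0059037 ,  0.01332606, -0.0919597 ,
       -0.00808387]), 'effort': array([ 4.47955235e-04, -3.93677759e+01, -3.70177674e+01, -1.52782955e-04,
        6.98031407e-03,  4.09491108e-08]), 'eef_pos': array([ 0.21286428, -0.58697328,  0.23054378]), 'orientation': array([-89.98712598,   0.11767899, -70.0719057 ]), 'wrist_force': array([-0.61766184, -0.37936475,  0.76622078]), 'wrist_torque': array([6.48985343e-05, 1.57010806e-02, 8.12737623e-02]), 'width': 0.08514329614729334} 0.022
scene {'mtx': array([[405.95453887,   0.        , 284.28913299],
       [  0.        , 405.95453887, 206.50638451],
       [  0.        ,   0.        ,   1.        ]]), 'distortion': array([-0.1124189,  0.       ,  0.       ,  0.       ,  0.       ]), 'extrinsics': array([[-0.62925727,  0.29882683, -0.71745231, -0.10211461],
       [-0.77700348, -0.26248769,  0.5721589 ,  0.76823849],
       [-0.01734597,  0.91749809,  0.39736177,  0.4506425 ],
       [ 0.        ,  0.        ,  0.        ,  1.        ]])}
top {'mtx': array([[430.01405349,   0.        , 280.92337872],
       [  0.        , 430.01405349, 215.26535425],
       [  0.        ,   0.        ,   1.        ]]), 'distortion': array([0.00303648, 0.        , 0.        , 0.        , 0.        ]), 'extrinsics': array([[-0.02859887,  0.99660412, -0.07721615,  0.47631044],
       [-0.99952274, -0.02760896,  0.01385743,  0.23152775],
       [ 0.01167852,  0.0775756 ,  0.99691807,  1.25889242],
       [ 0.        ,  0.        ,  0.        ,  1.        ]])}
```

View pics/scene0.png

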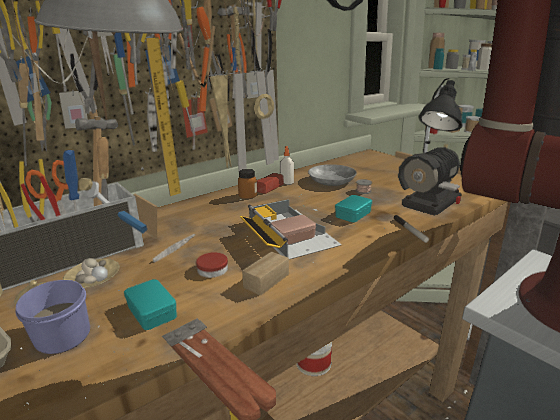

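View pics/top0.png

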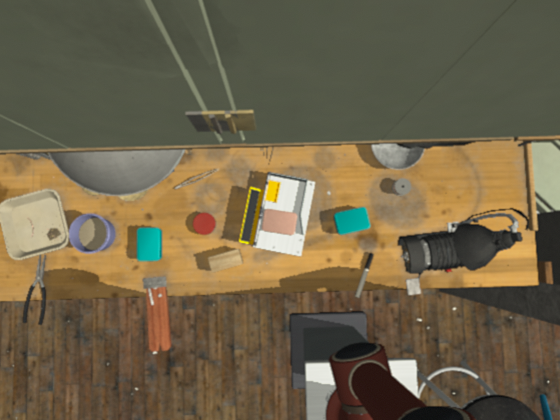

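Run:
```python
import cv2,numpy as np
z=np.load("top0.npz");im=z['im']
c=cv2.resize(im[160:280,190:330],None,fx=5.6,fy=5,interpolation=cv2.INTER_CUBIC)
c=cv2.resize(im[165:275,190:330],(784,616),interpolation=cv2.INTER_CUBIC)[:600]
cv2.imwrite("pics/topcrop.png",c[:,:,::-1])
z=np.load("scene0.npz");im=z['im']
c=cv2.resize(im[190:290,210:360],(795,530),interpolation=cv2.INTER_CUBIC)
cv2.imwrite("pics/scenecrop.png",c[:,:,::-1])
```

```text
(no output)
```

View pics/topcrop.png

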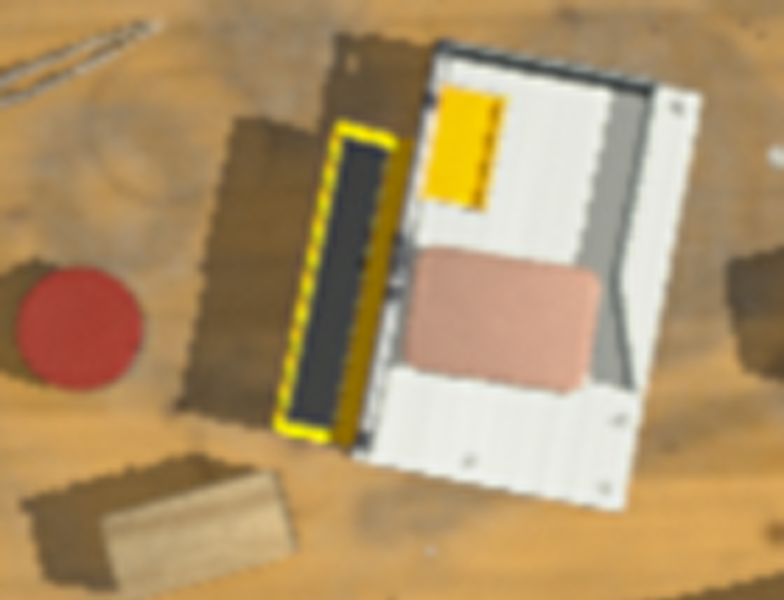

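View pics/scenecrop.png

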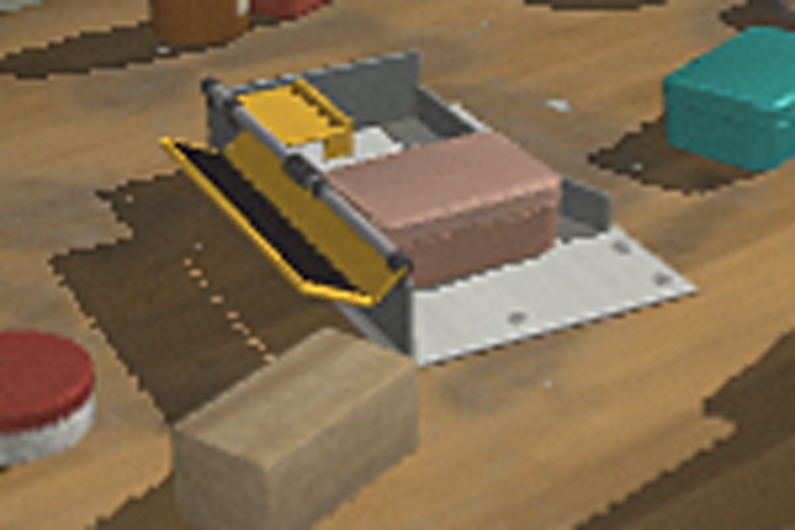

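```bash
cat > h.py <<'E'
import cv2,numpy as np
from rig import ctrl
def ray(cam,uv,z):
    """pixel -> world on plane z"""
    K,D,T=cam['mtx'],cam['distortion'],cam['extrinsics']
    p=cv2.undistortPoints(np.array(uv,float).reshape(-1,1,2),K,D).reshape(-1,2)
    d=np.c_[p[:,0],-p[:,1],-np.ones(len(p))]@T[:3,:3].T; o=T[:3,3]
    z=np.broadcast_to(z,len(p))
    return o+d*((z-o[2])/d[:,2])[:,None]
def proj(cam,P):
    T=cam['extrinsics'];c=(np.atleast_2d(P)-T[:3,3])@T[:3,:3]
    c=c*[1,-1,-1]
    return cv2.projectPoints(c.reshape(-1,1,3),np.zeros(3),np.zeros(3),cam['mtx'],cam['distortion'])[0].reshape(-1,2)
def bay2w(b,P):
    """b=(x,y,yaw rad); P in bay m"""
    P=np.atleast_2d(P);c,s=np.cos(b[2]),np.sin(b[2])
    return np.c_[b[0]+c*P[:,0]-s*P[:,1],b[1]+s*P[:,0]+c*P[:,1],P[:,2]]
def w2bay(b,P):
    P=np.atleast_2d(P);c,s=np.cos(b[2]),np.sin(b[2]);x=P[:,0]-b[0];y=P[:,1]-b[1]
    return np.c_[c*x+s*y,-s*x+c*y,P[:,2]]
E
python3 - <<'E'
from h import *
from scipy.optimize import least_squares
cam=ctrl.camera_info('top')
f=lambda u,v:(u/5.6+190-.4,v/5.6+165-.4)
# bay points: FR plate, BR plate, pedal outer far corner, pedal outer near corner, wall front-left top?, back stop top-left outer
obs=[((623,508),(-.136,-.082,.004)),((701,95),(.087,-.082,.004)),((337,122),(.030,.099,.048)),((275,432),(-.130,.099,.048)),((360,455),(-.136,.060,.004))]
uv=np.array([f(*o[0]) for o in obs]);P=np.array([o[1] for o in obs])*1.
r=least_squares(lambda b:(proj(cam,bay2w(b,P))-uv).ravel(),[.5,.2,-.2])
print(r.x,np.degrees(r.x[2]),r.fun.reshape(-1,2).round(1))
b=r.x;np.save('bay.npy',b)
# box by colour
z=np.load('top0.npz');hsv=cv2.cvtColor(z['im'],cv2.COLOR_RGB2HSV);im=z['im'].astype(int)
m=((im[:,:,0]-im[:,:,1]>25)&(im[:,:,2]>90)&(abs(im[:,:,1]-im[:,:,2])<30)).astype(np.uint8)
m[:, :255]=0;m[:, 305:]=0;m[:195]=0;m[245:]=0
n,l,s,c=cv2.connectedComponentsWithStats(m);k=1+s[1:,4].argmax();print(s[k],c[k])
pts=np.argwhere(l==k)[:,::-1]
W=ray(cam,pts,.040);Bp=w2bay(b,W);rc=cv2.minAreaRect(Bp[:,:2].astype(np.float32)*1000);print('box bay',rc, Bp.min(0),Bp.max(0))
print('depth at box z',np.median(z['d'][l==k]))
for n,(u,v,h) in dict(tin=(80,328,.024),wood=(190,520,.04)).items(): print(n,w2bay(b,ray(cam,[f(u,v)],h)))
print('home world',bay2w(b,[[.047,0,.004],[-.05,.08,.04]]))
E
```

```text
[ 0.60474122  0.20984441 -0.21669154] -12.415510913753751 [[ 0.2  0.3]
 [ 0.1 -0.6]
 [ 0.2 -0.2]
 [ 0.3 -0.1]
 [-0.8  0.6]]
[262 209  35  26 721] [279.21775312 221.52011096]
box bay ((-52.69636535644531, -1.3524627685546875), (62.88988494873047, 93.85789489746094), 2.2719459533691406) [-0.08453722 -0.04870127  0.04      ] [-0.02023639  0.046327    0.04      ]
depth at box z 1.2212518
tin [[-0.09689059  0.21030055  0.024     ]]
wood [[-0.18174194  0.13384497  0.04      ]]
home world [[0.65064209 0.19973942 0.004     ]
 [0.5731105  0.29872352 0.04      ]]
```

Run:
```python
from h import *
cam=ctrl.camera_info('top');d=np.load('top0.npz')['d']
T=cam['extrinsics'];vv,uu=np.mgrid[:420,:560]
p=cv2.undistortPoints(np.stack([uu,vv],-1).reshape(-1,1,2).astype(float),cam['mtx'],cam['distortion']).reshape(-1,2)
P=(np.c_[p[:,0],-p[:,1],-np.ones(len(p))]*d.reshape(-1,1))@T[:3,:3].T+T[:3,3]
P=P[d.ravel()>0]
print('max z per cell; rows x, cols y (0.1)')
ys=np.arange(-.7,.5,.1);print('      ',ys.round(1))
for x in np.arange(.1,.9,.1):
    print(round(x,1),[round(float(P[(abs(P[:,0]-x)<.05)&(abs(P[:,1]-y)<.05)][:,2].max(initial=-1)),2) for y in ys])
b=np.load('bay.npy');print(b, bay2w(b,[[-.102,.035,0],[.003,.035,0]]),ctrl.read_state()['eef_pos'],np.cos(b[2]),np.sin(b[2]))
```

```text
max z per cell; rows x, cols y (0.1)
       [-0.7 -0.6 -0.5 -0.4 -0.3 -0.2 -0.1 -0.   0.1  0.2  0.3  0.4]
0.1 [-0.86, -0.86, -0.86, -0.86, -0.86, 0.01, 0.01, 0.3, 0.3, 0.01, -0.86, -0.86]
0.2 [-0.85, -0.22, 0.06, -0.86, -0.87, -0.01, -0.0, 0.68, 0.67, -0.01, -0.86, -0.86]
0.3 [-1.0, -0.06, 0.08, 0.0, 0.0, 0.0, 0.1, 0.69, 0.0, 0.0, 0.0, 0.0]
0.4 [-1.0, 0.06, 0.08, 0.01, 0.29, 0.29, 0.17, 0.02, 0.01, 0.01, 0.05, 0.05]
0.5 [-1.0, -1.0, 0.03, 0.01, 0.34, 0.3, 0.17, 0.04, 0.04, 0.05, 0.05, 0.05]
0.6 [-1.0, -1.0, 0.03, 0.01, 0.29, 0.04, 0.84, 1.0, 1.07, 1.07, 1.08, 1.07]
0.7 [-1.0, -1.0, 0.03, 0.01, 0.01, 0.04, 0.53, 0.53, 0.04, 0.53, 0.5, 0.53]
0.8 [-1.0, -1.0, 0.03, 0.01, 0.01, 0.04, 0.03, 0.01, 0.01, 0.01, 0.01, 0.01]
[ 0.60474122  0.20984441 -0.21669154] [[0.51265157 0.26595587 0.        ]
 [0.61519606 0.2433809  0.        ]] [ 0.21290713 -0.58701595  0.23067974] 0.9766141101465596 -0.21499972061061706
```

```bash
python3 - <<'E'
from h import *
for n in ('top','scene'):
    cam=ctrl.camera_info(n);d=np.load(n+'0.npz')['d']
    T=cam['extrinsics'];vv,uu=np.mgrid[:420,:560]
    p=cv2.undistortPoints(np.stack([uu,vv],-1).reshape(-1,1,2).astype(float),cam['mtx'],cam['distortion']).reshape(-1,2)
    P=(np.c_[p[:,0],-p[:,1],-np.ones(len(p))]*d.reshape(-1,1))@T[:3,:3].T+T[:3,3]
    P=P[d.ravel()>0]
    # things standing above 0.12 in the region where arm works
    s=(P[:,2]>.12)&(P[:,0]>.3)&(P[:,0]<.95)&(abs(P[:,1])<.6)
    Q=(P[s]/.08).round().astype(int)
    u,c=np.unique(Q,axis=0,return_counts=True)
    print(n); print('\n'.join(str((a*.08).round(2))+' '+str(k) for a,k in zip(u,c) if k>2)[:2500])
E
python3 -m handwheel '{"delta_pos": [[0,0,0.05],[0,0,0.05],[0,0,0.05],[0,0,0.05],[0.02,0.03,0.02]], "twist": [[0,0,-0.12],[0,0,-0.12],[0,0,-0.12],[0,0,-0.12],[0,0,-0.085]], "claw": [0.0854,0.0854,0.0854,0.0854,0.0854]}'
```

```text
top
[ 0.4  -0.24  0.16] 169
[ 0.4  -0.24  0.24] 226
[ 0.4  -0.24  0.32] 15
[ 0.4  -0.16  0.16] 321
[ 0.4  -0.16  0.24] 9
[ 0.4  -0.08  0.16] 69
[ 0.48 -0.32  0.32] 259
[ 0.48 -0.24  0.16] 301
[ 0.48 -0.24  0.24] 322
[ 0.48 -0.24  0.32] 1012
[ 0.48 -0.16  0.16] 652
[ 0.48 -0.16  0.24] 268
[ 0.48 -0.16  0.32] 6
[ 0.48 -0.08  0.16] 177
[ 0.56 -0.32  0.16] 112
[ 0.56 -0.32  0.24] 125
[ 0.56 -0.32  0.32] 110
[ 0.56 -0.24  0.16] 4
[ 0.56 -0.24  0.24] 31
[ 0.56 -0.08  0.8 ] 409
[ 0.56 -0.08  0.88] 50
[0.56 0.   0.8 ] 911
[0.56 0.   0.88] 1846
[0.56 0.   0.96] 806
[0.56 0.08 0.8 ] 918
[0.56 0.08 0.88] 2334
[0.56 0.08 0.96] 4587
[0.56 0.08 1.04] 4860
[0.56 0.16 0.8 ] 908
[0.56 0.16 0.88] 2343
[0.56 0.16 0.96] 4735
[0.56 0.16 1.04] 9446
[0.56 0.24 0.8 ] 947
[0.56 0.24 0.88] 2433
[0.56 0.24 0.96] 4657
[0.56 0.24 1.04] 10218
[0.56 0.32 0.8 ] 975
[0.56 0.32 0.88] 2353
[0.56 0.32 0.96] 4689
[0.56 0.32 1.04] 10971
[0.56 0.4  0.8 ] 972
[0.56 0.4  0.88] 2417
[0.56 0.4  0.96] 3586
[0.56 0.4  1.04] 1716
[0.56 0.48 0.48] 366
[0.56 0.48 0.8 ] 904
[0.56 0.48 0.88] 978
[0.56 0.48 0.96] 32
[0.56 0.56 0.48] 
[... 2310 characters left out ...]
-0.48  0.32] 93
[ 0.96 -0.48  0.4 ] 111
[ 0.96 -0.48  0.48] 107
[ 0.96 -0.48  0.56] 67
[ 0.96 -0.4   0.16] 188
[ 0.96 -0.4   0.24] 203
[ 0.96 -0.4   0.32] 214
[ 0.96 -0.4   0.4 ] 224
[ 0.96 -0.4   0.48] 219
[ 0.96 -0.4   0.56] 93
[ 0.96 -0.08  0.16] 6
[ 0.96 -0.08  0.24] 4
[ 0.96 -0.08  0.32] 3
[ 0.96 -0.08  0.4 ] 6
[0.96 0.   0.16] 125
[0.96 0.   0.24] 62
[0.96 0.   0.32] 107
[0.96 0.   0.4 ] 397
[0.96 0.   0.48] 365
[0.96 0.   0.56] 147
[0.96 0.08 0.16] 332
[0.96 0.08 0.24] 268
[0.96 0.08 0.32] 52
[0.96 0.08 0.4 ] 214
[0.96 0.08 0.48] 311
[0.96 0.08 0.56] 141
[0.96 0
time_s: 0.6
eef_pos: [0.2317, -0.5597, 0.4569]
orientation: [-89.9, -0.4, -102.9]
wrist_force: [1.0, 1.2, 0.4]
width: 0.0853
```

Run:
```python
from h import *
for n in ('top','scene'):
    cam=ctrl.camera_info(n);d=np.load(n+'0.npz')['d']
    T=cam['extrinsics'];vv,uu=np.mgrid[:420,:560]
    p=cv2.undistortPoints(np.stack([uu,vv],-1).reshape(-1,1,2).astype(float),cam['mtx'],cam['distortion']).reshape(-1,2)
    P=(np.c_[p[:,0],-p[:,1],-np.ones(len(p))]*d.reshape(-1,1))@T[:3,:3].T+T[:3,3]
    s=(P[:,2]>.3)&(P[:,2]<.7)&(P[:,0]>.5)&(P[:,0]<.84)&(P[:,1]>-.2)&(P[:,1]<.42)&(d.ravel()>0)
    Q=P[s];px=np.c_[uu.ravel(),vv.ravel()][s]
    for lo,hi in((-.2,.1),(.1,.36),(.36,.42)):
        k=(Q[:,1]>lo)&(Q[:,1]<hi)
        if k.sum(): print(n,lo,hi,k.sum(),Q[k].min(0).round(3),Q[k].max(0).round(3),px[k].min(0),px[k].max(0))
im,d=ctrl.snapshot('scene');cv2.imwrite('pics/s1.png',im[:,:,::-1])
```

```text
top -0.2 0.1 364 [ 0.612 -0.127  0.51 ] [0.655 0.024 0.686] [396 141] [534 149]
top 0.1 0.36 39 [0.647 0.233 0.384] [0.66  0.256 0.543] [260 147] [272 164]
top 0.36 0.42 197 [0.63  0.397 0.462] [0.664 0.42  0.505] [167 150] [184 169]
scene -0.2 0.1 174 [ 0.643 -0.093  0.508] [0.666 0.015 0.534] [326   0] [362  10]
scene 0.1 0.36 191 [0.646 0.233 0.376] [0.667 0.262 0.521] [241   0] [256  71]
scene 0.36 0.42 42 [0.632 0.401 0.464] [0.666 0.42  0.507] [172   7] [182  30]
```

View pics/s1.png

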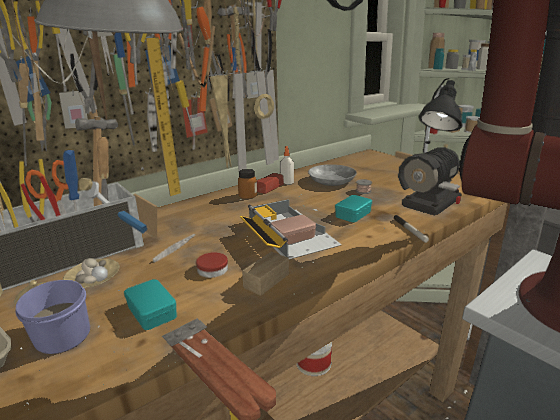

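```bash
python3 -m handwheel '{"delta_pos": [[0.015,0.05,0],[0.015,0.05,0],[0.015,0.05,0],[0.015,0.05,0],[0.015,0.05,0]], "twist": [[0,0,0],[0,0,0],[0,0,0],[0,0,0],[0,0,0]], "claw": [0.0854,0.0854,0.0854,0.0854,0.0854]}'
python3 -m handwheel '{"delta_pos": [[0.015,0.05,0],[0.015,0.05,0],[0.015,0.05,0],[0.015,0.05,0],[0.015,0.05,0]], "twist": [[0,0,0],[0,0,0],[0,0,0],[0,0,0],[0,0,0]], "claw": [0.0854,0.0854,0.0854,0.0854,0.0854]}'
python3 -m handwheel '{"delta_pos": [[0.02,0.05,0],[0.02,0.05,0],[0.02,0.05,-0.02],[0.02,0.05,-0.02],[0.02,0.05,-0.03]], "twist": [[0,0,0],[0,0,0],[0,0,0],[0,0,0],[0,0,0]], "claw": [0.0854,0.0854,0.0854,0.0854,0.0854]}'
python3 - <<'E'
from h import *
for n in('scene','top'):
    im,d=ctrl.snapshot(n);cv2.imwrite(f'pics/{n}2.png',im[:,:,::-1])
print(ctrl.read_state())
E
```

```text
time_s: 1.15
eef_pos: [0.3049, -0.3161, 0.4508]
orientation: [-90.0, 0.1, -102.4]
wrist_force: [0.6, 0.1, 0.6]
width: 0.0856
time_s: 1.65
eef_pos: [0.3766, -0.0766, 0.4511]
orientation: [-90.0, 0.0, -102.4]
wrist_force: [1.3, -0.8, 0.3]
width: 0.0852
time_s: 2.15
eef_pos: [0.4652, 0.1442, 0.3923]
orientation: [-89.9, 0.0, -102.3]
wrist_force: [1.1, -1.0, -0.3]
width: 0.0853
{'time_s': 2.25, 'q': array([ 8.59510524e+00, -1.82894357e+01,  9.72726110e+01,  7.40280868e-02,
        1.01569212e+02,  1.10658208e+02]), 'joint_vel': array([-4.15785498, -2.93705514, -1.5132381 , -2.69839889,  3.15327319,
       -2.88758831]), 'effort': array([  1.69519745, -25.99518299, -40.6282568 ,   0.2872172 ,
        -0.2833782 ,   0.29845029]), 'eef_pos': array([0.4639088 , 0.14551903, 0.38648674]), 'orientation': array([ -90.54249728,   -0.12688007, -102.04800495]), 'wrist_force': array([-0.47381586, -0.9813336 ,  0.02582757]), 'wrist_torque': array([-0.0437997 ,  0.03024104, -0.00417509]), 'width': 0.085352639402729}
```

View pics/scene2.png

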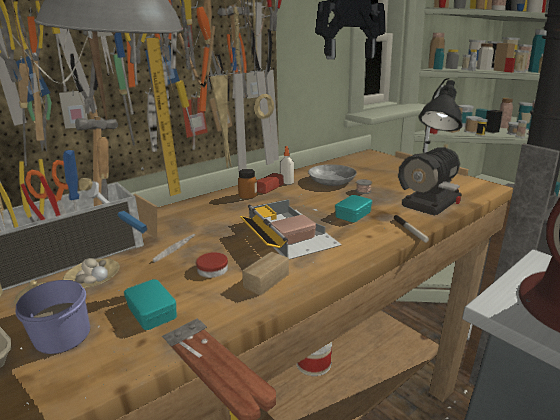

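View pics/top2.png

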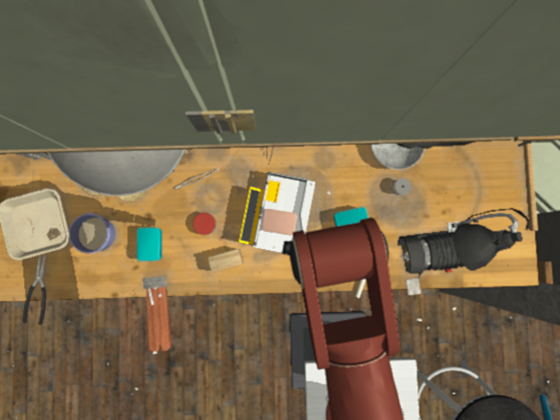

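Run:
```python
from h import *
s=ctrl.read_state()
for n in('top','scene'):
    im,d=ctrl.snapshot(n)
    cam=ctrl.camera_info(n)
    T=cam['extrinsics'];vv,uu=np.mgrid[:420,:560]
    p=cv2.undistortPoints(np.stack([uu,vv],-1).reshape(-1,1,2).astype(float),cam['mtx'],cam['distortion']).reshape(-1,2)
    P=(np.c_[p[:,0],-p[:,1],-np.ones(len(p))]*d.reshape(-1,1))@T[:3,:3].T+T[:3,3]
    P=P[d.ravel()>0]-s['eef_pos']
    k=(np.hypot(P[:,0],P[:,1])<.2)&(P[:,2]>-.03)
    for z in np.arange(0,.5,.03):
        q=P[k&(abs(P[:,2]-z)<.015)]
        if len(q)>3: print(n,round(z,2),len(q),'rel x',q[:,0].min().round(3),q[:,0].max().round(3),'y',q[:,1].min().round(3),q[:,1].max().round(3))
```

```text
top 0.06 18 rel x 0.0 0.023 y 0.067 0.073
top 0.09 30 rel x 0.003 0.026 y 0.064 0.071
top 0.12 54 rel x 0.001 0.025 y 0.057 0.068
top 0.21 56 rel x -0.131 -0.08 y -0.055 0.04
top 0.24 688 rel x -0.196 -0.035 y -0.056 0.049
top 0.27 1891 rel x -0.2 0.051 y -0.078 0.067
top 0.3 8435 rel x -0.2 0.051 y -0.075 0.067
top 0.33 2594 rel x -0.049 0.033 y -0.06 0.058
top 0.39 961 rel x 0.128 0.132 y -0.153 0.153
top 0.42 1227 rel x 0.125 0.137 y -0.156 0.156
top 0.45 2393 rel x 0.125 0.132 y -0.156 0.156
top 0.48 2796 rel x 0.119 0.127 y -0.156 0.156
scene 0.03 343 rel x -0.023 0.019 y -0.057 0.056
scene 0.06 593 rel x -0.028 0.029 y -0.074 0.074
scene 0.09 1075 rel x -0.027 0.028 y -0.076 0.072
scene 0.12 639 rel x -0.027 0.027 y -0.068 0.068
```

```bash
python3 -m handwheel '{"delta_pos": [[0.015,0.04,-0.04],[0.015,0.04,-0.05],[0.015,0.04,-0.05],[0,0,-0.05],[0,0,-0.03]], "twist": [[-0.019,-0.0855,0],[-0.019,-0.0855,0],[0,0,0],[0,0,0],[0,0,0]], "claw": [0.0854,0.0854,0.0854,0.0854,0.0854]}'
python3 -m handwheel '{"delta_pos": [[0,0,0]], "twist": [[0,0,0]], "claw": [0.0854]}'
python3 - <<'E'
from h import *
b=np.load('bay.npy');s=ctrl.read_state();print(w2bay(b,s['eef_pos'])[0],s['eef_pos'],s['orientation'],s['wrist_force'])
cam=ctrl.camera_info('wrist');im,d=ctrl.snapshot('wrist');cv2.imwrite('pics/w3.png',im[:,:,::-1]);np.savez('w3.npz',im=im,d=d,T=cam['extrinsics']);
import pickle;pickle.dump(cam,open('w3.pkl','wb'))
im,d=ctrl.snapshot('scene');cv2.imwrite('pics/s3.png',cv2.resize(im[100:310,150:430],(784,588))[:,:,::-1])
E
```

```text
time_s: 2.85
eef_pos: [0.4995, 0.2357, 0.1995]
orientation: [-80.1, -0.1, -102.5]
wrist_force: [-0.8, -0.6, -0.5]
width: 0.0857
time_s: 2.95
eef_pos: [0.4979, 0.2345, 0.1973]
orientation: [-80.4, -0.3, -102.5]
wrist_force: [0.3, -0.2, 0.0]
width: 0.0852
[-0.10965933  0.00112208  0.19729142] [0.49788762 0.23451698 0.19729142] [ -80.4069022    -0.31945051 -102.53655087] [ 0.28447018 -0.23618927  0.0127457 ]
```

View pics/w3.png

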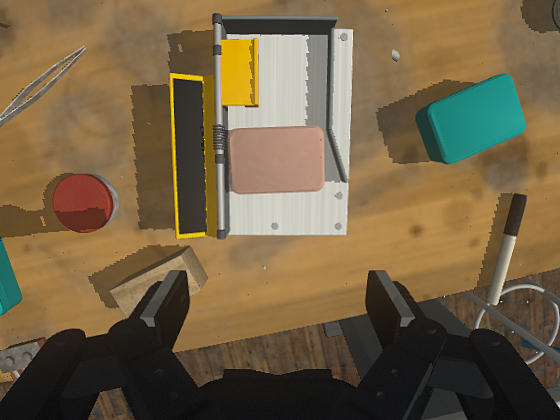

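View pics/s3.png

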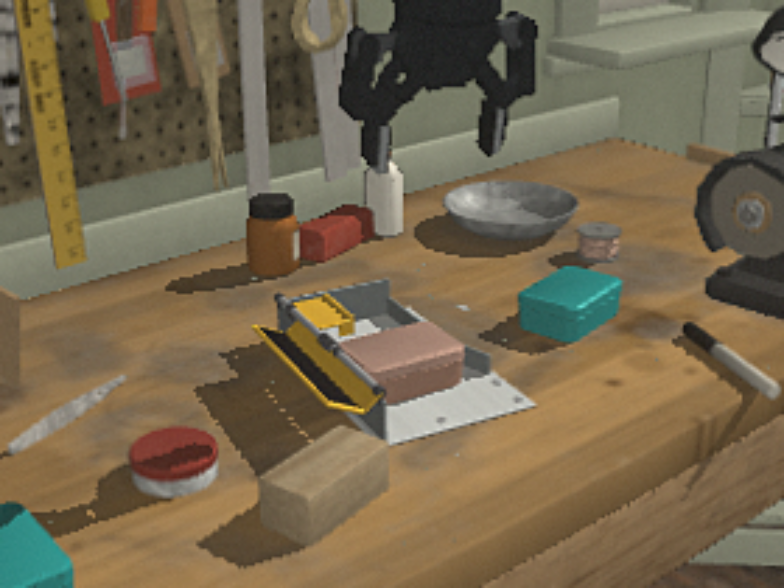

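Run:
```python
from h import *
import pickle
from scipy.optimize import least_squares
cam=pickle.load(open('w3.pkl','rb'));z=np.load('w3.npz')
print(cam['mtx'][0,0],cam['distortion'])
obs=[((347,235),(-.136,-.082,.004)),((353,28.5),(.087,-.082,.004)),((169.5,74),(.030,.099,.048)),((176,239),(-.130,.099,.048))]
uv=np.array([o[0] for o in obs],float);P=np.array([o[1] for o in obs])
b0=np.load('bay.npy')
r=least_squares(lambda b:(proj(cam,bay2w(b,P))-uv).ravel(),b0);b=r.x
print(b0,b,r.fun.reshape(-1,2).round(1));np.save('bay_w.npy',b)
im=z['im'].astype(int)
m=((im[:,:,0]-im[:,:,1]>25)&(im[:,:,2]>90)&(abs(im[:,:,1]-im[:,:,2])<30)).astype(np.uint8)
n,l,s,c=cv2.connectedComponentsWithStats(m);k=1+s[1:,4].argmax();print(s[k],c[k])
pts=np.argwhere(l==k)[:,::-1]
for bb in(b0,b):
    Bp=w2bay(bb,ray(cam,pts,.040));print(cv2.minAreaRect(Bp[:,:2].astype(np.float32)*1000),Bp.min(0),Bp.max(0))
for u,v,h in((352,28,.004),(258,107,.044),(219,40,.044)): print(w2bay(b,ray(cam,[(u,v)],h)))
s=ctrl.read_state();print(w2bay(b,s['eef_pos']),s['eef_pos'],s['orientation'])
# finger tips from depth
im2=z['d'];T=cam['extrinsics']
for u,v in((180,278),(150,322),(378,278),(408,322),(188,290),(370,290)):
    d=im2[v,u];p=cv2.undistortPoints(np.array([[[u,v]]],float),cam['mtx'],cam['distortion']).ravel()
    w=T[:3,:3]@(np.array([p[0],-p[1],-1])*d)+T[:3,3];print(u,v,d,(w2bay(b,w)-w2bay(b,s['eef_pos'])).round(4))
```

```text
312.8480342262838 [-0.05662046  0.          0.          0.          0.        ]
[ 0.60474122  0.20984441 -0.21669154] [ 0.60392843  0.21253989 -0.21979432] [[-0.3  0.2]
 [-0.1  0.2]
 [-0.3 -1. ]
 [ 0.6  0.7]]
[ 228  126   97   68 6083] [276.99852047 159.18428407]
((-52.12919235229492, 1.0089988708496094), (64.12538146972656, 93.56672668457031), 1.9068562984466553) [-0.08505461 -0.04613807  0.04      ] [-0.01963658  0.0485889   0.04      ]
((-50.751136779785156, -1.6061630249023438), (64.12540435791016, 93.5667495727539), 2.08463191986084) [-0.08375669 -0.04882156  0.04      ] [-0.01813669  0.04604531  0.04      ]
[[ 0.08768768 -0.08104636  0.004     ]]
[[-0.00092522  0.01628855  0.044     ]]
[[0.06043085 0.05238679 0.044     ]]
[[-0.10518997  0.00037994  0.20412363]] [0.50135193 0.23584514 0.20412363] [-7.98695268e+01  2.38680371e-02 -1.02539130e+02]
180 278 0.13688329 [[0.0027 0.0412 0.0175]]
150 322 0.10995727 [[-0.003   0.0439  0.0457]]
378 278 0.13473369 [[ 0.0036 -0.0455  0.0199]]
408 322 0.11094157 [[-0.0034 -0.0488  0.0451]]
188 290 0.14965455 [[-0.0078  0.0413  0.0062]]
370 290 0.14260249 [[-0.0048 -0.0444  0.0133]]
```

```bash
python3 -m handwheel '{"delta_pos": [[0.004,0.016,-0.03],[0.003,0.0165,-0.04],[0,0,-0.04],[0,0,-0.02],[0,0,0]], "twist": [[0,0,0],[0,0,0],[0,0,0],[0,0,0],[0,0,0]], "claw": [0.0854,0.0854,0.0854,0.0854,0.0854]}'
python3 - <<'E'
from h import *
import pickle
b=np.array([.6043,.2112,-.218]);np.save('bay.npy',b);
cam=ctrl.camera_info('wrist');s=ctrl.read_state();im,d=ctrl.snapshot('wrist');cv2.imwrite('pics/w4.png',im[:,:,::-1])
print(w2bay(b,s['eef_pos'])[0],s['eef_pos'],s['orientation'],s['wrist_force'])
im,d=ctrl.snapshot('scene');cv2.imwrite('pics/s4.png',cv2.resize(im[130:290,190:400],(788,600))[:,:,::-1])
E
```

```text
time_s: 3.55
eef_pos: [0.5076, 0.2686, 0.0722]
orientation: [-80.0, -0.1, -102.5]
wrist_force: [-1.1, -0.7, -0.1]
width: 0.0857
[-0.10678404  0.03513155  0.07224907] [0.50764149 0.26859503 0.07224907] [-8.00296280e+01 -7.27356092e-02 -1.02500287e+02] [-1.08111254 -0.71881525 -0.14786604]
```

View pics/w4.png

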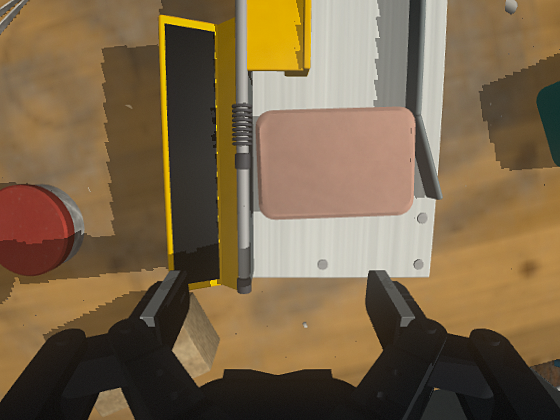

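View pics/s4.png

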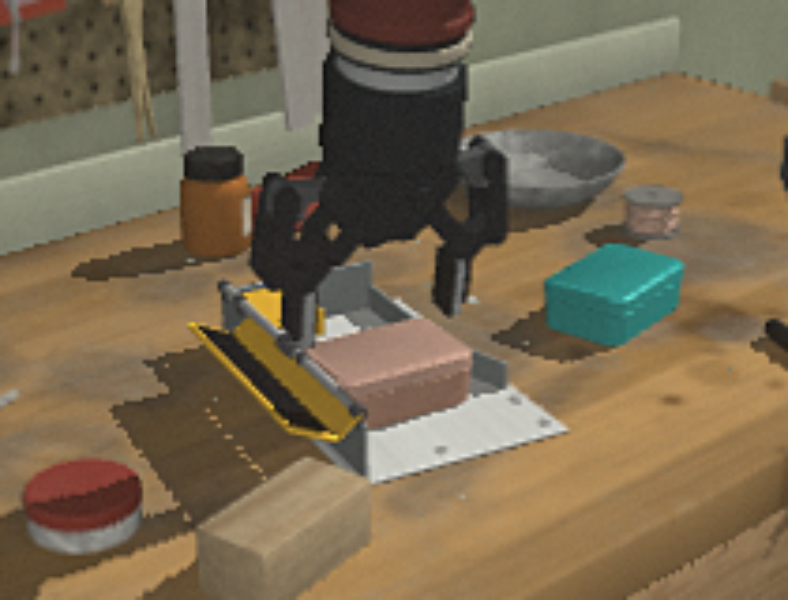

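```bash
python3 -m handwheel '{"delta_pos": [[0,0,-0.01],[0,0,-0.005],[0,0,0]], "twist": [[0,0,0],[0,0,0],[0,0,0]], "claw": [0.0854,0.0854,0.0854]}'
python3 -m handwheel '{"delta_pos": [[0,0,-0.005],[0,0,0]], "twist": [[0,0,0],[0,0,0]], "claw": [0.0854,0.0854]}'
python3 -m handwheel '{"delta_pos": [[0,0,-0.005],[0,0,0]], "twist": [[0,0,0],[0,0,0]], "claw": [0.0854,0.0854]}'
python3 -m handwheel '{"delta_pos": [[0,0,-0.005],[0,0,0]], "twist": [[0,0,0],[0,0,0]], "claw": [0.0854,0.0854]}'
python3 - <<'E'
from h import *
b=np.load('bay.npy')
s=ctrl.read_state();im,d=ctrl.snapshot('wrist');cv2.imwrite('pics/w5.png',im[:,:,::-1])
print(w2bay(b,s['eef_pos'])[0],s['wrist_force'],s['wrist_torque'])
im,d=ctrl.snapshot('scene');cv2.imwrite('pics/s5.png',cv2.resize(im[130:290,190:400],(788,600))[:,:,::-1])
E
```

```text
time_s: 3.95
eef_pos: [0.5074, 0.2691, 0.0574]
orientation: [-80.0, -0.0, -102.5]
wrist_force: [-0.6, -0.7, -0.9]
width: 0.0848
time_s: 4.15
eef_pos: [0.5071, 0.2691, 0.0519]
orientation: [-80.0, -0.0, -102.4]
wrist_force: [0.3, 0.0, 0.1]
width: 0.0853
time_s: 4.35
eef_pos: [0.507, 0.2691, 0.0466]
orientation: [-80.0, -0.1, -102.4]
wrist_force: [0.3, -0.5, -0.5]
width: 0.0852
time_s: 4.55
eef_pos: [0.507, 0.2691, 0.0416]
orientation: [-80.0, -0.1, -102.4]
wrist_force: [0.2, -1.0, -0.0]
width: 0.0852
[-0.10755257  0.03543439  0.04157028] [ 0.16199435 -0.99885527 -0.01198558] [-0.01875623  0.11626967  0.02250203]
```

View pics/w5.png

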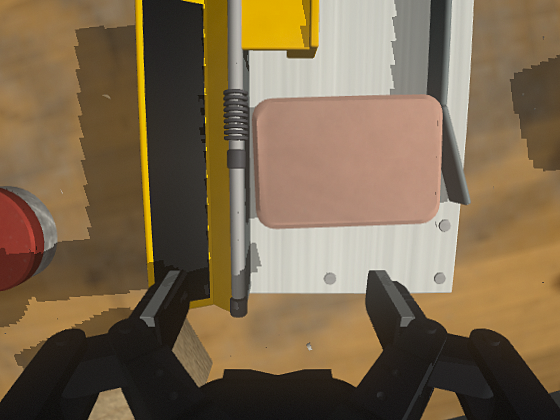

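View pics/s5.png

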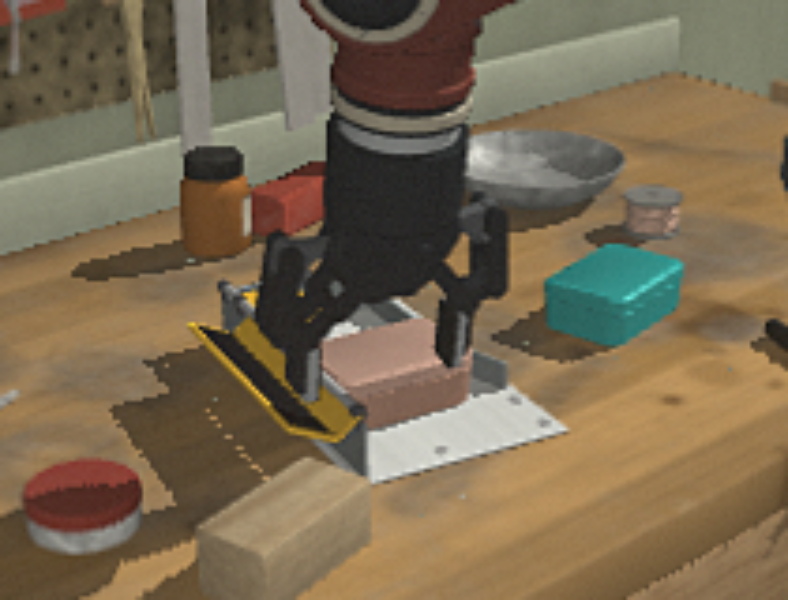

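```bash
python3 -m handwheel '{"delta_pos": [[0,0,-0.005],[0,0,0]], "twist": [[0,0,0],[0,0,0]], "claw": [0.0854,0.0854]}'
python3 -m handwheel '{"delta_pos": [[0,0,-0.005],[0,0,0]], "twist": [[0,0,0],[0,0,0]], "claw": [0.0854,0.0854]}'
python3 - <<'E'
from h import *
b=np.load('bay.npy')
s=ctrl.read_state();im,d=ctrl.snapshot('wrist');cv2.imwrite('pics/w6.png',im[:,:,::-1])
print(w2bay(b,s['eef_pos'])[0],s['wrist_force'],s['wrist_torque'])
im,d=ctrl.snapshot('scene');cv2.imwrite('pics/s6.png',cv2.resize(im[190:270,230:335],(788,600))[:,:,::-1])
E
```

```text
time_s: 4.85
eef_pos: [0.507, 0.2691, 0.0367]
orientation: [-80.0, -0.1, -102.5]
wrist_force: [-0.6, -0.9, 1.1]
width: 0.0855
time_s: 5.05
eef_pos: [0.5069, 0.2691, 0.0316]
orientation: [-80.0, -0.1, -102.4]
wrist_force: [-0.8, -0.4, 0.6]
width: 0.085
[-0.10756191  0.03544314  0.03158384] [-0.84810619 -0.43969786  0.62508144] [0.00119021 0.11184779 0.01360926]
```

View pics/w6.png

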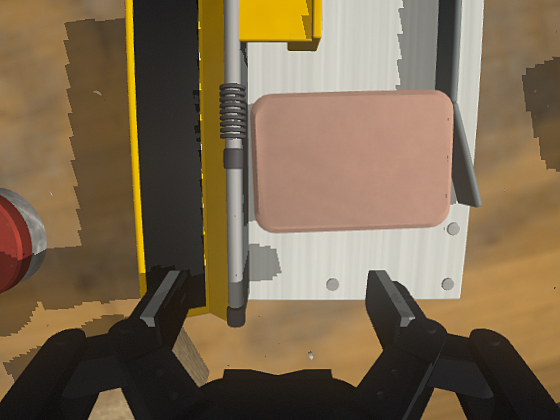

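View pics/s6.png

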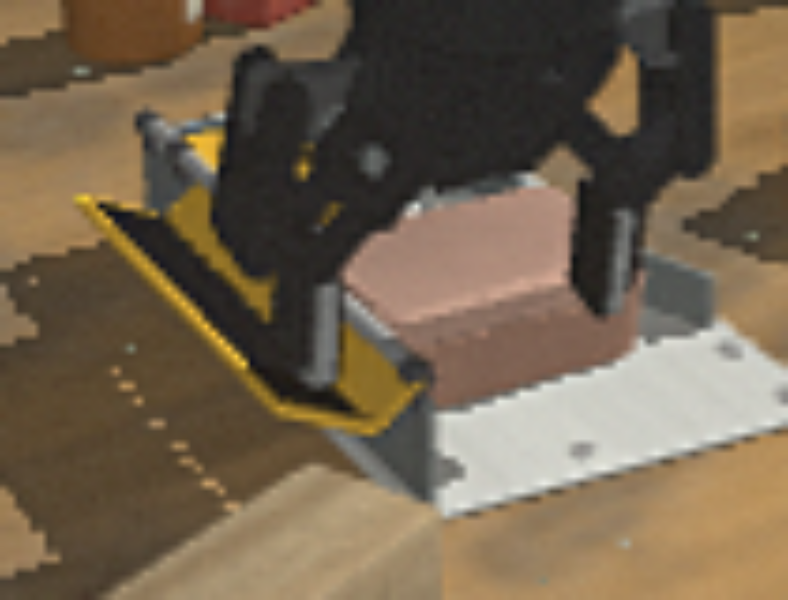

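```bash
python3 -m handwheel '{"delta_pos": [[0,0,0.01],[0.001,0.005,0],[0,0,0],[0,0,0]], "twist": [[0,0,0],[0,0,0],[0,0,0],[0,0,0]], "claw": [0.0854,0.075,0.075,0.075]}' 40
python3 -m handwheel '{"delta_pos": [[0,0,-0.005],[0,0,0]], "twist": [[0,0,0],[0,0,0]], "claw": [0.075,0.075]}'
python3 -m handwheel '{"delta_pos": [[0,0,-0.005],[0,0,0]], "twist": [[0,0,0],[0,0,0]], "claw": [0.075,0.075]}'
python3 -m handwheel '{"delta_pos": [[0,0,-0.003],[0,0,0]], "twist": [[0,0,0],[0,0,0]], "claw": [0.075,0.075]}'
python3 - <<'E'
from h import *
b=np.load('bay.npy')
s=ctrl.read_state();im,d=ctrl.snapshot('wrist');cv2.imwrite('pics/w7.png',im[:,:,::-1])
print(w2bay(b,s['eef_pos'])[0],s['wrist_force'],s['wrist_torque'])
im,d=ctrl.snapshot('scene');cv2.imwrite('pics/s7.png',cv2.resize(im[190:270,230:335],(788,600))[:,:,::-1])
E
```

```text
time_s: 5.55
eef_pos: [0.5086, 0.2746, 0.0427]
orientation: [-79.9, 0.0, -102.4]
wrist_force: [0.3, 0.1, -0.8]
width: 0.0754
time_s: 5.75
eef_pos: [0.5077, 0.2739, 0.0363]
orientation: [-80.1, -0.1, -102.4]
wrist_force: [-0.5, 0.1, -0.5]
width: 0.0749
time_s: 5.95
eef_pos: [0.5081, 0.2741, 0.0316]
orientation: [-80.0, -0.1, -102.4]
wrist_force: [0.6, -0.7, 0.7]
width: 0.0753
time_s: 6.15
eef_pos: [0.5083, 0.2739, 0.029]
orientation: [-80.0, -0.1, -102.4]
wrist_force: [0.1, -2.1, 1.4]
width: 0.0754
[-0.10728415  0.04047203  0.02903579] [ 0.0576361  -2.05905809  1.42514531] [-0.14939746  0.11022649 -0.01039375]
```

View pics/w7.png

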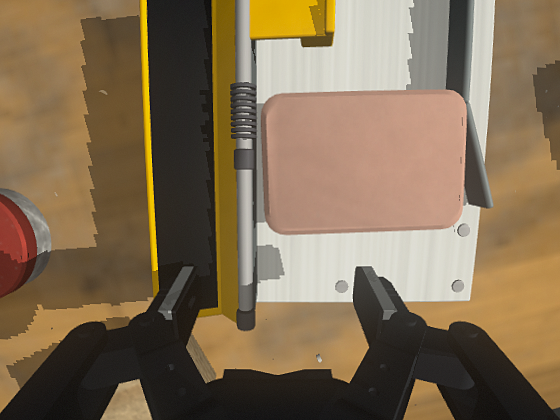

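View pics/s7.png

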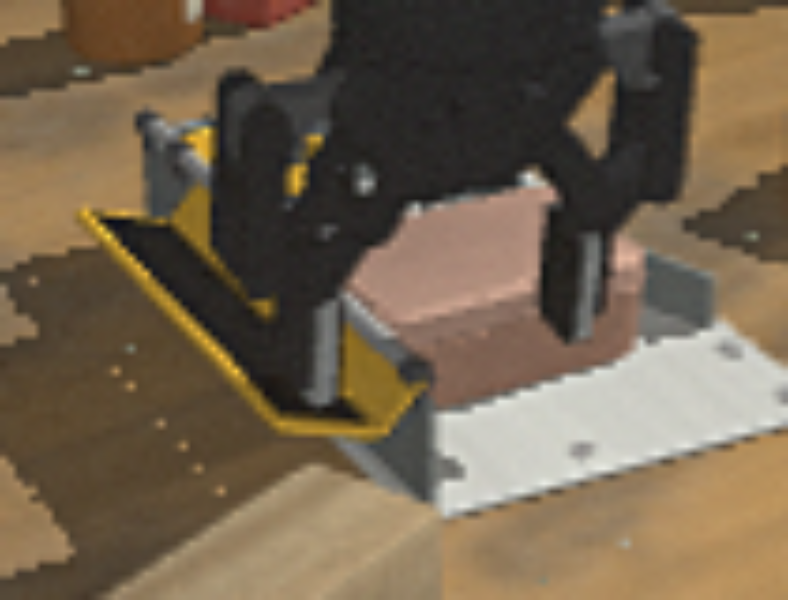

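```bash
cat >> h.py <<'E'
def corner(phi,x): return np.array([x,.054+.045*np.cos(phi)+.004*np.sin(phi),.044+.004*np.cos(phi)-.045*np.sin(phi)])
E
python3 - <<'E'
from h import *
b=np.load('bay.npy');cam=ctrl.camera_info('scene')
for phi in(0,.1,.2,.3,.4,.5,.6):
    print(phi,((proj(cam,bay2w(b,[corner(phi,.03),corner(phi,-.13)]))-[230,190])*7.5).round(0).ravel())
E
python3 -m handwheel '{"delta_pos": [[0,0,-0.004],[0,0,-0.004],[0,0,0]], "twist": [[0,0,0],[0,0,0],[0,0,0]], "claw": [0.075,0.075,0.075]}'
python3 - <<'E'
from h import *
b=np.load('bay.npy')
s=ctrl.read_state();im,d=ctrl.snapshot('wrist');cv2.imwrite('pics/w8.png',im[:,:,::-1])
print(w2bay(b,s['eef_pos'])[0],s['wrist_force'],s['wrist_torque'])
im,d=ctrl.snapshot('scene');cv2.imwrite('pics/s8.png',cv2.resize(im[190:270,230:335],(788,600))[:,:,::-1])
E
```

```text
0 [ 73. 188. 279. 401.]
0.1 [ 73. 201. 279. 415.]
0.2 [ 75. 214. 281. 429.]
0.3 [ 78. 226. 284. 443.]
0.4 [ 82. 238. 288. 456.]
0.5 [ 88. 248. 294. 467.]
0.6 [ 94. 258. 301. 478.]
time_s: 6.55
eef_pos: [0.5088, 0.2742, 0.0212]
orientation: [-79.9, -0.0, -102.5]
wrist_force: [0.5, -2.3, 3.7]
width: 0.0749
[-0.10688431  0.04083095  0.02122382] [ 0.46109005 -2.25430599  3.74454788] [-0.24024708 -0.00232367 -0.08045389]
```

View pics/w8.png

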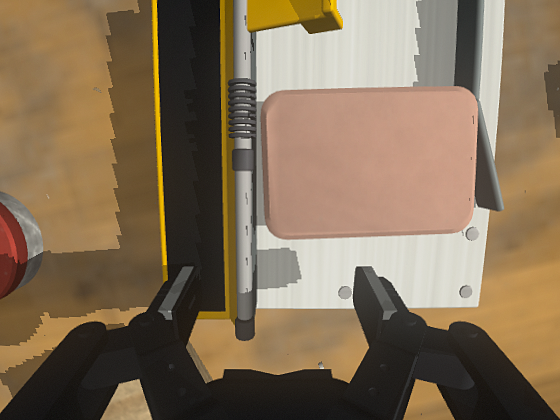

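View pics/s8.png

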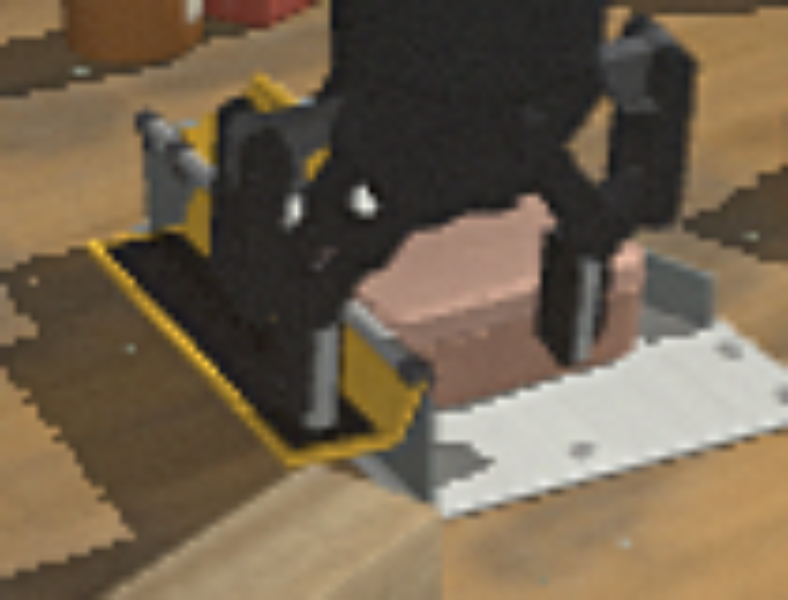

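Run:
```python
from h import *
from scipy.spatial.transform import Rotation as R
b=np.load('bay.npy');cam=ctrl.camera_info('scene');s=ctrl.read_state()
im,d=ctrl.snapshot('scene')
A=R.from_euler('xyz',s['orientation'],degrees=True).as_matrix()
x0,y0=230,150;k=6
c=cv2.resize(im[y0:y0+100,x0:x0+130],None,fx=k,fy=k)[:,:,::-1].copy()
for lat,col in((-.0375,(0,255,0)),(0,(255,255,255)),(.0375,(255,0,255))):
    for a in(.02,.0,-.02,-.04,-.06,-.08):
        p=s['eef_pos']+A@np.array([lat,a,0])
        u=(proj(cam,p)[0]-[x0,y0]+.5)*k
        cv2.circle(c,tuple(int(q) for q in u),3,col,-1);cv2.putText(c,str(int(a*1000)),(int(u[0])+4,int(u[1])),0,.4,col,1)
cv2.imwrite('pics/s9.png',c)
# body/finger points in tool frame from depth
T=cam['extrinsics'];vv,uu=np.mgrid[:420,:560]
p=cv2.undistortPoints(np.stack([uu,vv],-1).reshape(-1,1,2).astype(float),cam['mtx'],cam['distortion']).reshape(-1,2)
P=(np.c_[p[:,0],-p[:,1],-np.ones(len(p))]*d.reshape(-1,1))@T[:3,:3].T+T[:3,3]
dark=(im.reshape(-1,3).max(1)<60)&(d.ravel()>0)
Q=(P-s['eef_pos'])@A
m=dark&(abs(Q[:,0])<.09)&(abs(Q[:,2])<.06)&(Q[:,1]>-.16)&(Q[:,1]<.03)
for a in np.arange(-.12,.03,.01):
    q=Q[m&(abs(Q[:,1]-a)<.005)]
    if len(q):print(round(a,3),len(q),'lat hist',np.histogram(q[:,0],np.arange(-.09,.091,.015))[0])
```

```text
-0.12 47 lat hist [ 0  0  0 30 16  0  0  0  1  0  0  0]
-0.11 261 lat hist [ 0 48 18 45 30 34 23 16 16 15 16  0]
-0.1 205 lat hist [ 0 30  9 18 44 20 31 20  8 15 10  0]
-0.09 162 lat hist [ 0 36  4  6 39  9 27 20  0  8 13  0]
-0.08 216 lat hist [ 0 32  7 44 26 17 22 23  8 25 12  0]
-0.07 162 lat hist [ 0 33  8 47  8  6  5  5 12 14 24  0]
-0.06 183 lat hist [ 0 30 37 41  0  0  0  0 19 43 13  0]
-0.05 45 lat hist [ 0  0 14  5  0  0  0  0 21  5  0  0]
-0.04 42 lat hist [ 0  0 18  2  0  0  0  0 19  3  0  0]
-0.03 54 lat hist [ 0  0 19  3  4  3  0  0 22  3  0  0]
-0.02 33 lat hist [ 0  0 15  0  0  0  0  0 15  3  0  0]
-0.01 62 lat hist [ 0  0 25 19  7  0  0  0 11  0  0  0]
-0.0 70 lat hist [ 0  0 28 40  2  0  0  0  0  0  0  0]
```

View pics/s9.png

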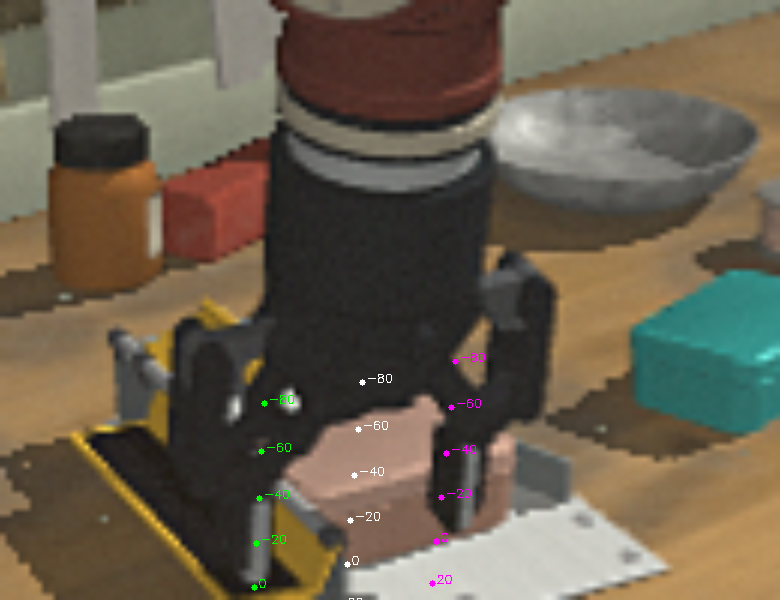

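```bash
python3 -m handwheel '{"delta_pos": [[0,0,-0.002],[0,0,-0.002],[0,0,0],[0,0,0]], "twist": [[0,0,0],[0,0,0],[0,0,0],[0,0,0]], "claw": [0.075,0.075,0.075,0.075]}'
python3 -m handwheel '{"delta_pos": [[0.004,-0.0009,0],[0.004,-0.0009,0],[0.004,-0.0009,0],[0.004,-0.0009,0],[0.004,-0.0009,0]], "twist": [[0,0,0],[0,0,0],[0,0,0],[0,0,0],[0,0,0]], "claw": [0.075,0.075,0.075,0.075,0.075]}'
cat > look.py <<'E'
from h import *
import sys
t=sys.argv[1]
b=np.load('bay.npy')
s=ctrl.read_state();cam=ctrl.camera_info('wrist');im,d=ctrl.snapshot('wrist');cv2.imwrite(f'pics/w{t}.png',im[:,:,::-1])
print(s['time_s'],w2bay(b,s['eef_pos'])[0].round(4),s['wrist_force'].round(1),s['orientation'].round(2))
i=im.astype(int)
m=((i[:,:,0]-i[:,:,1]>25)&(i[:,:,2]>90)&(abs(i[:,:,1]-i[:,:,2])<30)).astype(np.uint8)
n,l,st,c=cv2.connectedComponentsWithStats(m);k=1+st[1:,4].argmax()
Bp=w2bay(b,ray(cam,np.argwhere(l==k)[:,::-1],.040));print('box(wrist)',cv2.minAreaRect(Bp[:,:2].astype(np.float32)*1000))
im,d=ctrl.snapshot('scene');cv2.imwrite(f'pics/s{t}.png',cv2.resize(im[190:270,230:335],(788,600))[:,:,::-1])
E
python3 look.py 10
```

```text
time_s: 7.1
eef_pos: [0.5088, 0.2745, 0.0177]
orientation: [-79.9, 0.0, -102.4]
wrist_force: [0.9, -2.3, 4.4]
width: 0.075
time_s: 7.6
eef_pos: [0.5286, 0.2698, 0.0172]
orientation: [-80.0, -0.0, -102.5]
wrist_force: [-1.5, 0.7, 1.5]
width: 0.0752
7.6 [-0.0866  0.0408  0.0172] [-1.5  0.7  1.5] [-8.0000e+01 -2.0000e-02 -1.0245e+02]
box(wrist) ((-45.15376281738281, -0.24777603149414062), (64.418212890625, 93.64198303222656), 1.8489614725112915)
```

View pics/w10.png

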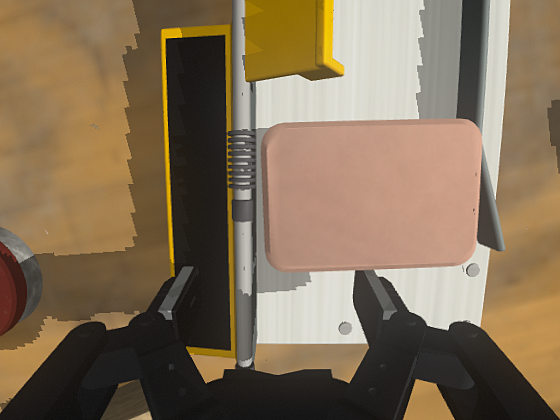

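View pics/s10.png

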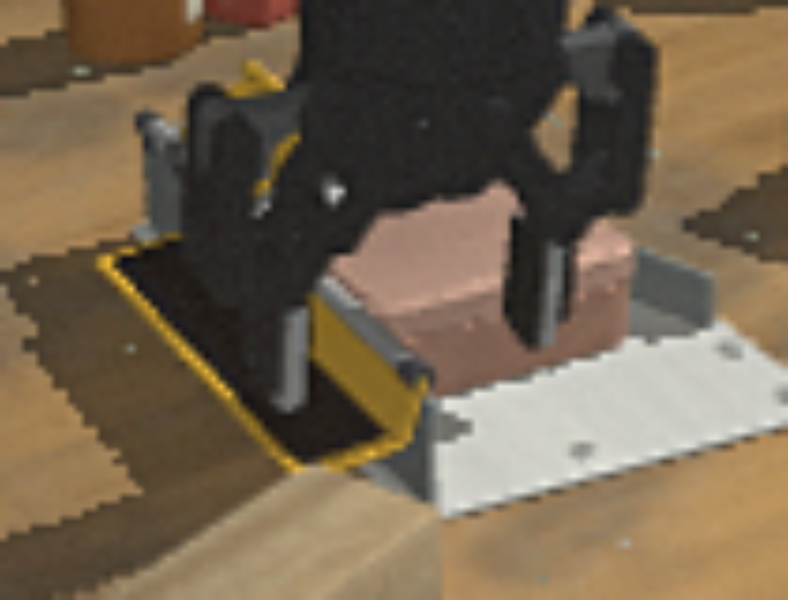

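```bash
python3 -m handwheel '{"delta_pos": [[0.006,-0.0013,0],[0.006,-0.0013,0],[0.006,-0.0013,0],[0.006,-0.0013,0],[0.006,-0.0013,0]], "twist": [[0,0,0],[0,0,0],[0,0,0],[0,0,0],[0,0,0]], "claw": [0.075,0.075,0.075,0.075,0.075]}'
python3 look.py 11
```

```text
time_s: 8.2
eef_pos: [0.559, 0.2631, 0.0174]
orientation: [-80.0, -0.0, -102.5]
wrist_force: [-2.2, -0.1, 1.9]
width: 0.0747
8.2 [-0.0554  0.0409  0.0174] [-2.2 -0.1  1.9] [-7.9970e+01 -2.0000e-02 -1.0245e+02]
box(wrist) ((-14.004302978515625, -1.1194915771484375), (64.43038177490234, 93.11043548583984), 0.6665270924568176)
```

View pics/w11.png

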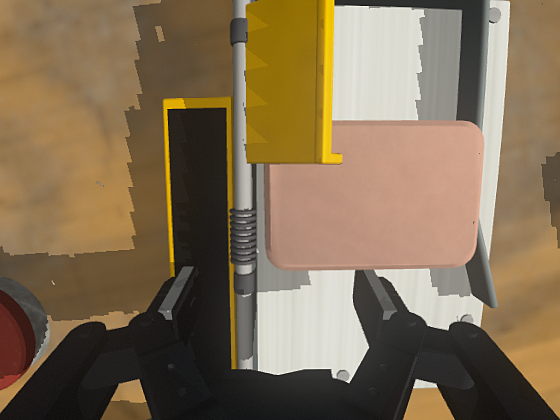

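View pics/s11.png

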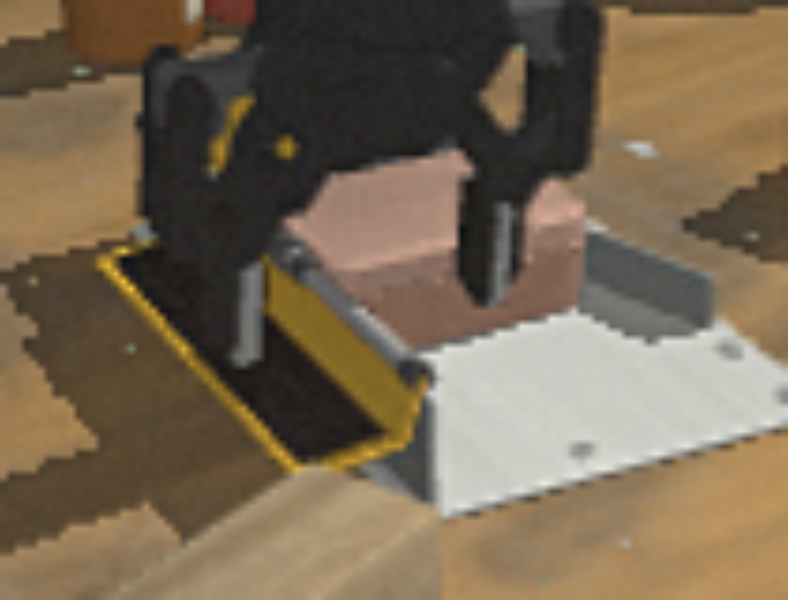

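The box is sliding straight in under the flap, which is at about 0.54 rad (box near face at row 268). I'll keep pushing.

```bash
python3 -m handwheel '{"delta_pos": [[0.006,-0.0014,0],[0.006,-0.0014,0],[0.006,-0.0014,0],[0.006,-0.0014,0],[0.006,-0.0014,0]], "twist": [[0,0,0],[0,0,0],[0,0,0],[0,0,0],[0,0,0]], "claw": [0.075,0.075,0.075,0.075,0.075]}'
python3 -m handwheel '{"delta_pos": [[0.006,-0.0014,0],[0.006,-0.0014,0],[0.004,-0.001,0],[0,0,0]], "twist": [[0,0,0],[0,0,0],[0,0,0],[0,0,0]], "claw": [0.075,0.075,0.075,0.075]}'
python3 look.py 12
```

```text
time_s: 8.8
eef_pos: [0.589, 0.2562, 0.0174]
orientation: [-80.0, -0.0, -102.4]
wrist_force: [-2.4, 1.2, 3.0]
width: 0.0754
time_s: 9.2
eef_pos: [0.6055, 0.2523, 0.0177]
orientation: [-79.9, 0.0, -102.5]
wrist_force: [-0.1, -0.9, 1.1]
width: 0.0748
9.2 [-0.0077  0.0404  0.0177] [-0.1 -0.9  1.1] [-7.9890e+01  1.0000e-02 -1.0247e+02]
box(wrist) ((33.843017578125, -2.76324462890625), (92.2256851196289, 64.30892944335938), 89.62811279296875)
```

View pics/w12.png

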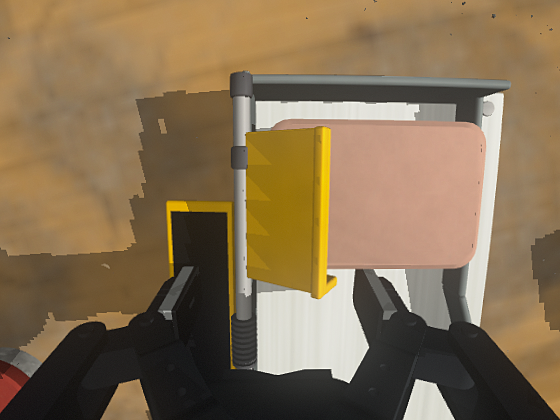

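View pics/s12.png

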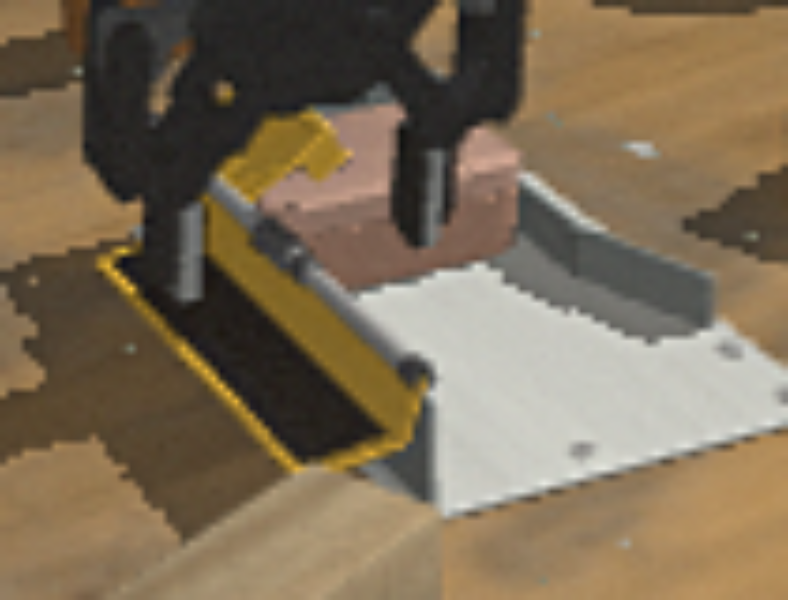

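```bash
python3 -m handwheel '{"delta_pos": [[0.004,-0.0009,0],[0.004,-0.0009,0],[0.002,-0.0004,0],[0,0,0]], "twist": [[0,0,0],[0,0,0],[0,0,0],[0,0,0]], "claw": [0.075,0.075,0.075,0.075]}'
python3 -m handwheel '{"delta_pos": [[0.002,-0.0004,0],[0,0,0]], "twist": [[0,0,0],[0,0,0]], "claw": [0.075,0.075]}'
python3 -m handwheel '{"delta_pos": [[0.002,-0.0004,0],[0,0,0]], "twist": [[0,0,0],[0,0,0]], "claw": [0.075,0.075]}'
python3 look.py 13
```

```text
time_s: 9.7
eef_pos: [0.6147, 0.2502, 0.0174]
orientation: [-80.0, -0.0, -102.5]
wrist_force: [-0.9, -0.1, 3.1]
width: 0.075
time_s: 9.9
eef_pos: [0.6166, 0.2499, 0.0174]
orientation: [-80.0, -0.0, -102.4]
wrist_force: [0.0, 1.4, 2.0]
width: 0.0751
time_s: 10.1
eef_pos: [0.6185, 0.2494, 0.0173]
orientation: [-80.0, -0.0, -102.5]
wrist_force: [-2.0, 0.8, 2.3]
width: 0.0748
10.1 [0.0056 0.0404 0.0173] [-2.   0.8  2.3] [-7.9980e+01 -2.0000e-02 -1.0246e+02]
box(wrist) ((46.9642219543457, -2.7020225524902344), (92.98941040039062, 64.45636749267578), 89.54576110839844)
```

View pics/w13.png

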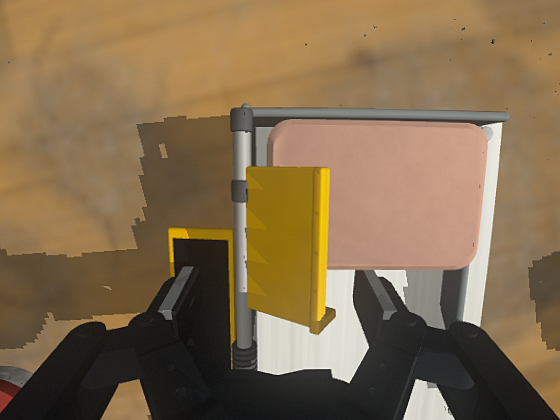

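```bash
python3 -m handwheel '{"delta_pos": [[0.0015,-0.0003,0],[0,0,0]], "twist": [[0,0,0],[0,0,0]], "claw": [0.075,0.075]}'
python3 -m handwheel '{"delta_pos": [[0.0015,-0.0003,0],[0,0,0]], "twist": [[0,0,0],[0,0,0]], "claw": [0.075,0.075]}'
```

```text
time_s: 10.4
eef_pos: [0.6188, 0.2491, 0.0172]
orientation: [-80.1, -0.1, -102.5]
wrist_force: [-6.1, 1.0, 5.9]
width: 0.075
time_s: 10.6
eef_pos: [0.6191, 0.249, 0.0171]
orientation: [-80.3, -0.1, -102.5]
wrist_force: [-12.1, 0.8, 9.8]
width: 0.0752
```

```bash
python3 -m handwheel '{"delta_pos": [[-0.003,0.0007,0],[-0.003,0.0007,0],[-0.004,0.0009,0],[0,0,0.004],[0,0,0.006]], "twist": [[0,0,0],[0,0,0],[0,0,0],[0,0,0],[0,0,0]], "claw": [0.075,0.075,0.075,0.075,0.075]}'
python3 -m handwheel '{"delta_pos": [[0,0,0.006],[0,0,0.01],[0,0,0.02],[-0.01,0.002,0.03],[0,0,0]], "twist": [[0,0,0],[0,0,0],[0,0,0],[0,0,0],[0,0,0]], "claw": [0.075,0.075,0.075,0.075,0.075]}'
python3 look.py 14
```

```text
time_s: 11.1
eef_pos: [0.6107, 0.251, 0.027]
orientation: [-80.1, -0.1, -102.4]
wrist_force: [-0.2, 0.6, 0.9]
width: 0.0749
time_s: 11.6
eef_pos: [0.6039, 0.2543, 0.0992]
orientation: [-79.6, 0.2, -102.4]
wrist_force: [0.7, 1.4, 0.4]
width: 0.075
11.6 [-0.0097  0.042   0.0992] [0.7 1.4 0.4] [ -79.56    0.22 -102.42]
box(wrist) ((46.893531799316406, -3.386180877685547), (64.24995422363281, 92.21330261230469), 0.04962178319692612)
```

View pics/w14.png

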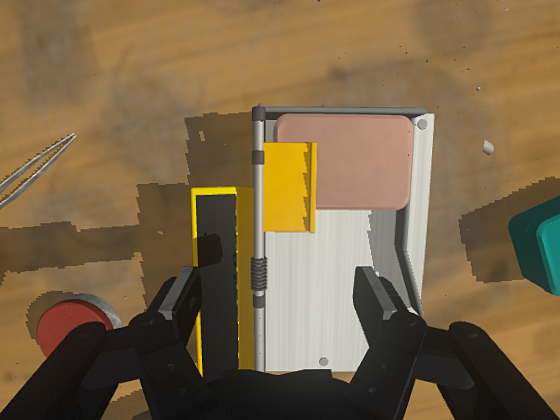

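View pics/s14.png

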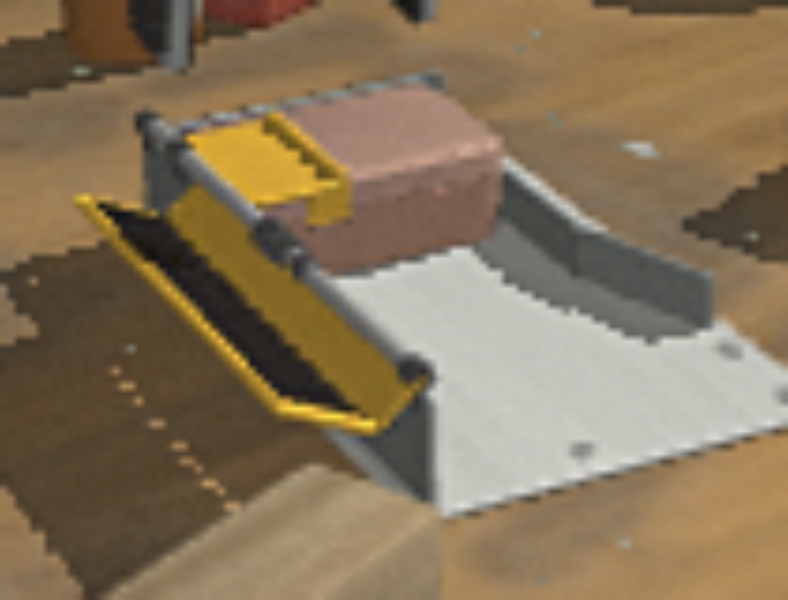

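```bash
python3 -m handwheel '{"delta_pos": [[-0.01,0.002,0],[0,0,0],[0,0,0]], "twist": [[0,0,0],[0,0,0],[0,0,0]], "claw": [0.075,0.075,0.075]}'
python3 look.py 15
python3 -c "
from rig import ctrl
ctrl.sign_off()"
```

```text
time_s: 12.0
eef_pos: [0.5904, 0.255, 0.092]
orientation: [-80.1, -0.1, -102.4]
wrist_force: [-0.2, 0.4, 0.6]
width: 0.0744
12.0 [-0.0231  0.0397  0.092 ] [-0.2  0.4  0.6] [-8.0080e+01 -9.0000e-02 -1.0242e+02]
box(wrist) ((46.880897521972656, -3.350799560546875), (64.22896575927734, 92.01460266113281), 0.14449863135814667)
the job is handed in; nothing more can be done
```

I put the pink box away in the bay and handed the job in at about 12 s. The left finger held the pedal down, with the flap open about 0.5 rad judging by the scene pictures. The right finger pushed the box in under it until the back stop pushed back with about 12 N. I then backed off, lifted clear and let the flap close.

- **Box:** my last measurement put its centre at bay x of about 46.9 mm and y of about -3 mm, square to the bay. It lies flat in the pictures.
- **Flap and gripper:** the flap looks closed behind the box, and the gripper is clear, with only noise-level forces.
- **Bystanders:** the wood block and tin look unmoved. I never went near the copper spool and did not measure any of them again.

Two checks disagreed:
- **Fingertip position:** the open fingertips turned out to be about 6 mm behind the reported tool point, not ahead of it as described. I set the pressing depth by contact force and pictures instead.
- **Bay position:** the top and wrist cameras differed by about 3 mm on where the bay is, mostly sideways, so I used the average.

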